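Hang the swarf scoop in the notch of the bin lip

TASK

Take the swarf scoop out of its holder and hang it by its own hook on the outside of the swarf bin: bring the hook over the lip, slide it gently along until it drops fully into the notch, then let go so that it hangs straight and still there. Feel for the notch with a light touch, never press the scoop hard on the bin, and leave the other things on the bench where they are.

Things in the scene. Friction and masses are not known exactly. Their poses are not given: they have to be found in the camera images.
- scoop_grip (a point): Middle of the black handle of the swarf scoop (the thing to hang; 0.17 to 0.35 kg, its centre of mass about 100 mm below this point). The handle is an upright bar 28 mm (x) by 18 mm (y), reaching 35 mm above and 55 mm below this point. Scoop axes: x along its width, y towards the side its hook is on, z up. The scoop stands upright and loose in the holder with a few mm of play.
- scoop_blade (a point): Middle of the lower edge of the scoop's metal blade, 160 mm below the handle's middle and 6 mm to its +y, on the flat hook-side face of the back plate. The plate is 60 mm wide (x), 4 mm thick, 86 mm high, with flanges reaching 18 mm to -y of this face. Axes as the scoop's.
- scoop_hook (a point): The scoop's own flat metal hook, 20 mm wide (x). Point: underside of its crown (5 mm thick), midway across its 8 mm mouth, which runs from the back plate's face (4 mm to -y) to the inside of the tongue (4 mm to +y). The tongue is 4 mm thick and hangs 22 mm below this point. It lies 10 mm to +y of and 60 mm below the handle's middle. Axes as the scoop's.
- lip_mid (a point): Middle of the top edge of the bin's hanging side, 135 mm above the bench, midway through its 4 mm thickness, x along the lip, y into the bin (-y is outwards, where the blade must hang), z up. The lip has one notch 26 mm wide, 10 mm deep, its mouth bevelled 3 mm; the notch's centre lies anywhere within 25 mm of this point along x. That place is NOT measured: feel for it by sliding, or see it.
- bin: Swarf bin: open grey metal box fixed to the bench, 260 mm (x) by 180 mm (y) by 135 mm high, walls 4 mm. Origin: centre of its underside. The top 35 mm of its -y side is a notched steel strip 320 mm long, flush with the wall below, standing out past both ends; but for the notch it is straight. Strip and bin are stiff and stay put: a few newtons of load are enough when sliding.
- holder: Dark steel open-topped holder fixed to the bench, 80 mm (x) by 36 mm (y) by 60 mm high, walls and floor 4 mm, in which the scoop's blade stands, 4 mm above the bench, with the scoop's axes nearly along the holder's. The scoop is clear of it once raised by 60 mm. Origin: centre of its underside.
- tool_tin: Open steel tin, 68 mm across, 85 mm high, brushes and rods in it reaching 125 mm up; loose, a bystander. Origin: centre of its underside. It may swap places with the holder.
- chuck_key: T-shaped dark steel chuck key lying flat, 100 x 100 mm, 18 mm high; a bystander. Origin: on the bench under its middle.
- boring_bar: Dark square bar 160 x 12 x 12 mm lying flat; a bystander. Origin: under its middle.
- billet: Stepped aluminium turning, 42 mm across, 65 mm high, standing; a bystander. Origin: underside.
- oil_bottle: White bottle 56 mm across, 150 mm high; a bystander. Origin: underside.
- insert_case: Flat grey case 90 x 60 x 22 mm; a bystander. Origin: underside.
- caliper_case: Flat black case 240 x 85 x 28 mm; a bystander. Origin: underside.
Not all that is in view belongs to the job. What is shaped like the part that bears scoop_grip but blue or orange is not meant.

How it is judged:
On the way, in this order (a step that is already met when the one before it is completed fails the run):
1. the scoop is drawn up clear of the holder (z of scoop_hook in the frame of holder above 0.155 m), for 0.1 s.
2. its hook is over the bin's lip from outside: the lip is inside the hook's mouth and the crown is down on the lip or in its notch (y of scoop_hook in the frame of lip_mid between -0.006 and 0.006 m and z of scoop_hook in the frame of lip_mid between -0.013 and 0.004 m and x of scoop_hook in the frame of lip_mid between -0.13 and 0.13 m and y of scoop_grip in the frame of lip_mid below -0.002 m), for 0.2 s.
At the end, for the whole second after the job is handed in: The scoop hangs at rest (under 0.02 m/s, 0.2 rad/s), blade outside the bin, within 0.12 rad of upright; its hook point is 7 to 13 mm below the lip top (home is 10), within 6 mm of the lip across it and within 32 mm of the lip middle along it (z of scoop_hook in the frame of lip_mid between -0.013 and -0.007 m and y of scoop_hook in the frame of lip_mid between -0.006 and 0.006 m and x of scoop_hook in the frame of lip_mid between -0.032 and 0.032 m and y of scoop_grip in the frame of lip_mid below -0.002 m and angle between scoop_hook's own z axis and vertical below 0.12 rad and linear speed of scoop below 0.02 m/s and angular speed of scoop below 0.2 rad/s); the robot touches nothing.
It fails at once if the scoop is pressed on the bin with more than 40 N (contact force between scoop and bin above 40 N).
It fails at once if a bystander is moved by more than 30 mm (distance of any of tool_tin, chuck_key, boring_bar, billet, oil_bottle, insert_case, caliper_case from where it was at the start of the episode above 0.03 m).
It also fails if it takes over 72 s, if anything falls off the work surface, if the arm or the gripper's body presses on something with over 40 N, if the wrist force passes 120 N, or if a joint passes its speed limit or range.

ROBOT

A 7-joint arm with a two-finger parallel gripper is mounted at the origin on the work surface. World frame = base frame: x ahead of the robot, y to its left, z up, the work surface at z = 0. Lengths are in m, angles in rad, forces in N, time in s.
With the tool pointing down it reaches from about 0.4 to 0.85 m from the base axis. Payload 10.4 kg.
Tool frame: the origin (TCP) lies between the finger pads; the fingertips stand 22 mm ahead of it and the grasp point (between the pads) lies 3 mm ahead of it; z points along the fingers, y is the line along which they close (so a half turn about z gives the same grasp; the last joint's range is limited). The gripper opens to 85 mm and grips with 20 to 120 N. Pads are 22 mm wide; open, the fingers measure 114 mm over their backs; the gripper's body (76 mm by 85 mm) begins 54 mm behind the grasp point. The pads swing forward as they close: fully open they stand 13 mm farther back than shut.
Start: joints at [1.198, 0.332, -0.065, 1.46, 0.022, 1.35, -0.088], TCP at [0.214, -0.587, 0.253] pointing down, gripper open.
Joint ranges: [-2.6, 2.6], [-0.5, 2.12], [-1.47, 1.34], [0.16, 2.42], [-1.27, 4.41], [0.06, 2.06], [-2.6, 2.6]. Speed limits (rad/s): [2.22, 2.22, 2.79, 2.79, 3.14, 3.14, 3.14].

INTERFACE

Orientations are given as a unit quaternion [x, y, z, w].
In Python, from workcell import manip, camera, ticket, boxes_of, outline_of gives the robot as it stands.
- The arm moves only by the tool carry_out, never from a script. Its argument "deltas" is a list of rows, each a list of 5 numbers: the shift along the tool's x, y, z as a fraction of full scale, then the turn about the tool's z as a fraction of full scale, then the opening, from -1 (shut) to 1 (fully open), so that 0 is half open. In form: [[tx, ty, tz, spin, gripper], ...]. A call has 1 to 20 rows; each row is the pose to reach, as a shift and turn from the pose commanded when the call began, along the tool's axes at that moment; what a row does not reach only later rows make up. Full scale, the value 1, is 150 mm for a shift and 30 degrees for a turn. A row lasts 1/8 s, in which the tool goes at most 62.5 mm and 10.7 degrees, less where a joint would pass 70% of its speed; a pose out of reach is approached as far as the arm can. A call with a number of a shift or a turn outside -1 to 1 is refused whole. A call with a gripper value outside its range is refused whole. The fingers move at their own pace and stop on an object; "force" is the grip in N (left out, the last holds). Time passes only in rows, so rows that repeat a pose let the fingers close. It gives the time, the measured TCP pose, the force, the opening and the grip force at its end, in the units of the state.
- manip.get_obs(): the state, without advancing time (a new reading comes with each control period).
- camera(name): name is "side" or "top"; returns a dict with "img" (480x640x3 uint8, red, green, blue), "depth" (480x640 float32, m along the optical axis (not along the pixel's ray), 0 where there is no reading), "vertical_fov" (degrees; the focal length in pixels is half the picture's height over the tangent of half this angle, whatever the lens; pixels are square), "cx", "cy" (the principal point, pixels), "k1" (the pictures are not rectified: a ray, as slopes to the right and down, at radius r is drawn at 1 + k1 r^2 times it, then the intrinsics apply), "R" (3x3) and "t" (3): a world point X has camera coordinates R X + t. Camera axes: x right, y down, z forward; pixel columns grow to the right and rows downward; lengths in m; the calibration is good to about 2 mm. A picture is of the moment at which its call begins.
- ticket.hand_in(): hands the job in; it is judged then, once.
Trained networks look in a picture, given as the dict that the camera call returned (one of the last four; its "shot" number tells which), for a name from the list of things; names that differ only in an ending like _2 or _b are one class to them, and where a whole thing is asked for, a point or a joint stands for the part that bears it (a point fixed in the world has none). Each returns a list of dicts, best first, with "conf" (0 to 1); they miss things now and then, are a little off and sometimes report something else, mostly with a low value. They report only what shows in the picture. A call takes as long as a camera call. They do not tell look-alikes from the thing itself.
- boxes_of(query, picture): "position" ([x, y, z] in m, in world coordinates, good to about 4 mm: the middle of the surface that is visible of it).
- outline_of(query, picture): "region" (480x640 bool, what is visible of it).
The state is a dict: "clock": time; "joint_pos": joint angles; "joint_velocities": joint speeds; "tau": joint torques, N m; "position": TCP position; "ee_rot": TCP orientation; "ft_force": force on the tool from outside, world axes, zero at the start; "torque": the same for the moment, N m; "grip_width": opening from 0.0 (shut) to 1.0 (fully open); "grasp_force": force on a finger pad.
Only numpy, scipy, OpenCV 4.12 (cv2) and the standard library are available. Lean on these libraries where they do the work, as an engineer would, in place of code of your own. Each camera call takes 0.05 s, during which the arm holds its last target. There are 200 camera calls.

## Working session

There is one attempt and no reset: what is moved stays moved. The work goes in short steps, Python scripts to look and compute and a tool call to move; the robot and the scene stay as the last step left them, time stands still between calls to the robot, and variables do not carry over. Pictures are saved under pics/ and viewed, at most 10 in all, crops included, and the job is handed in when it is done.

Besides the shell and the picture viewer there is one more tool, called after "Request:" as name(argument=value, ...) on one line, values as JSON. carry_out: Moves the arm, as the interface text tells. Its arguments: {"type":"object","properties":{"deltas":{"type":"array","items":{"type":"array","items":{"type":"number"}}},"force":{"type":"number"}},"required":["deltas"]}

```bash
mkdir -p pics; ls
cat > h.py <<'E'
import numpy as np, cv2
from workcell import manip, camera, ticket, boxes_of, outline_of
def K(c):
    f=240/np.tan(np.radians(c["vertical_fov"])/2)
    return np.array([[f,0,c["cx"]],[0,f,c["cy"]],[0,0,1]]), np.array([c["k1"],0,0,0,0.])
def cloud(c):
    k,d=K(c); v,u=np.mgrid[:480,:640]
    p=cv2.undistortPoints(np.stack([u,v],-1).reshape(-1,1,2).astype(float),k,d).reshape(480,640,2)
    z=c["depth"]; P=np.dstack([p*z[...,None],z])
    W=(P-c["t"])@c["R"]; W[z==0]=np.nan
    return W
def proj(c,X):
    k,d=K(c); return cv2.projectPoints(np.atleast_2d(X).astype(float),cv2.Rodrigues(c["R"])[0],c["t"],k,d)[0].reshape(-1,2)
E
python3 - <<'E'
from h import *
for n in("side","top"):
    c=camera(n); cv2.imwrite(f"pics/{n}0.png",c["img"][...,::-1]); np.savez(f"{n}0.npz",**{k:v for k,v in c.items()})
    print(n,"cam at",-c["R"].T@c["t"],c["R"].round(2).tolist(),c["vertical_fov"],c["k1"])
    for q in("scoop_grip","scoop_blade","scoop_hook","holder","bin","lip_mid","tool_tin","oil_bottle"):
        try: print(q,[(np.round(b["position"],3).tolist(),round(b["conf"],2)) for b in boxes_of(q,c)[:3]])
        except Exception as e: print(q,e)
o=manip.get_obs();print(o)
E
```

```text
pics
side cam at [2.38237737e-04 1.03089900e+00 8.40165527e-01] [[-0.87, -0.49, 0.01], [-0.28, 0.46, -0.84], [0.41, -0.74, -0.54]] 51.82953408786976 -0.09444025489280468
scoop_grip [([0.578, -0.276, 0.123], 0.88), ([0.535, -0.368, 0.103], 0.58), ([0.468, -0.257, 0.081], 0.56)]
scoop_blade [([0.536, -0.364, 0.112], 0.83), ([0.468, -0.253, 0.081], 0.7), ([0.576, -0.277, 0.118], 0.58)]
scoop_hook [([0.575, -0.277, 0.12], 0.73), ([0.673, -0.355, 0.074], 0.73), ([0.533, -0.362, 0.108], 0.6)]
holder [([0.587, -0.275, 0.037], 0.79)]
bin [([0.576, 0.185, 0.078], 0.69), ([0.716, -0.219, 0.036], 0.54), ([0.312, 0.476, 0.025], 0.38)]
lip_mid [([0.574, 0.19, 0.077], 0.65)]
tool_tin [([0.496, -0.11, 0.062], 0.83)]
oil_bottle [([0.674, -0.354, 0.075], 0.92)]
top cam at [0.29532051 0.03342189 1.29362314] [[0.06, -1.0, 0.0], [-0.98, -0.06, -0.2], [0.2, 0.01, -0.98]] 46.92563568561203 0.03333592094402768
scoop_grip [([0.576, -0.281, 0.116], 0.83), ([0.468, -0.25, 0.112], 0.6), ([0.528, -0.374, 0.09], 0.56)]
scoop_blade [([0.57, -0.274, 0.116], 0.87), ([0.466, -0.253, 0.112], 0.59), ([0.403, -0.014, 0
[... 336 characters left out ...]
'joint_pos': array([ 1.19840892,  0.33219246, -0.06472439,  1.46011193,  0.02159701,
        1.34988166, -0.08849098]), 'joint_velocities': array([-0.00065014, -0.00049639, -0.00176924, -0.00297523, -0.00075323,
        0.00101237,  0.00082385]), 'tau': array([ 1.72634060e-03, -6.25216556e+01,  5.04346937e-02, -3.91819954e+01,
        1.66042271e-02,  2.08133395e-03,  1.39922088e-05]), 'position': array([ 0.21422423, -0.58716012,  0.25333659]), 'ee_rot': array([9.84742001e-01, 1.74020656e-01, 2.39076385e-05, 4.64849467e-05]), 'ft_force': array([0.71022331, 0.23671692, 0.13914391]), 'torque': array([-0.02336218,  0.01220924,  0.03155864]), 'grasp_force': 0.0, 'grip_width': 0.9971609208605018}
```

View pics/side0.png

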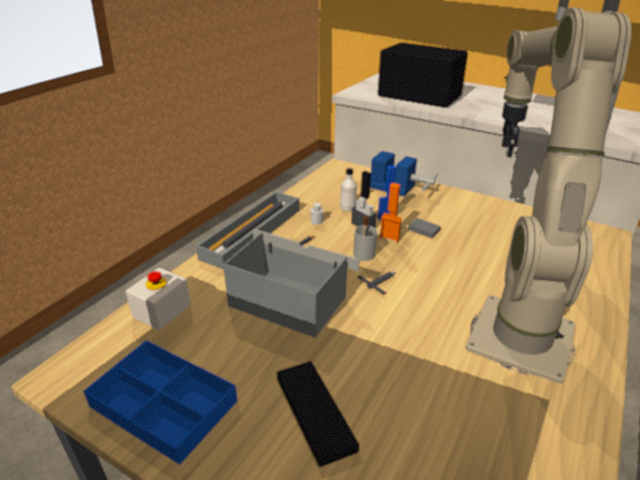

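View pics/top0.png

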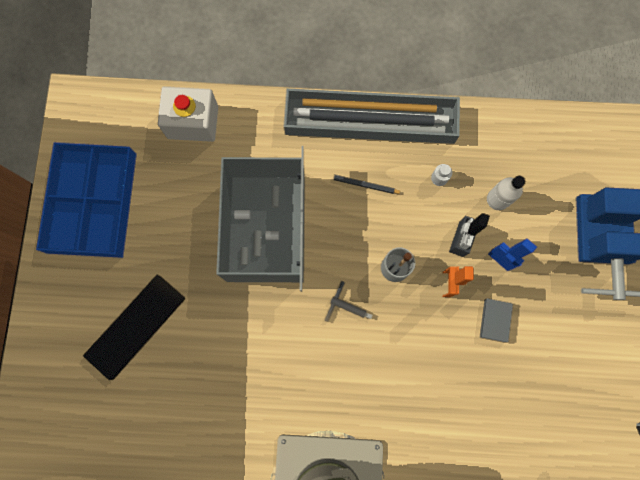

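```bash
python3 - <<'E'
from h import *
for n in("side","top"):
    c=dict(np.load(f"{n}0.npz",allow_pickle=True)); c={k:(v if v.ndim else v.item()) for k,v in c.items()}
    W=cloud(c); hsv=cv2.cvtColor(c["img"],cv2.COLOR_RGB2HSV)
    near=(abs(W[...,0]-.575)<.08)&(abs(W[...,1]+.28)<.06)
    m=near&(W[...,2]>.12)&(hsv[...,2]<60)
    P=W[m]; print(n,"handle",m.sum(),P.min(0),P.max(0),np.median(P,0))
    t=P[P[:,2]>.185]; print("top", len(t), t.mean(0) if len(t) else 0, cv2.minAreaRect((t[:,:2]*1000).astype(np.float32)) if len(t)>3 else 0)
    m=near&(W[...,2]>.03)&(W[...,2]<.12)&(hsv[...,1]<90); P=W[m]
    for lo,hi in((.03,.055),(.055,.066),(.066,.085),(.085,.098),(.098,.12)):
        s=P[(P[:,2]>lo)&(P[:,2]<hi)]
        if len(s)>3: print(lo,hi,len(s),cv2.minAreaRect((s[:,:2]*1000).astype(np.float32)))
    # lip
    m=(abs(W[...,2]-.135)<.004)&(W[...,0]>.35)&(W[...,0]<.85)&(W[...,1]>.03)&(W[...,1]<.32)
    s=(W[m][:,:2]*1000).astype(np.float32); print("rim",len(s),cv2.minAreaRect(s))
    l=s[s[:,1]<s[:,1].min()+60]; 
    v=cv2.fitLine(l,cv2.DIST_HUBER,0,.01,.01).ravel(); print("lip",len(l),v,l.min(0),l.max(0))
    r=(slice(140,290),slice(330,460)) if n=="side" else (slice(190,290),slice(430,560))
    r2=(slice(220,300),slice(220,370)) if n=="side" else (slice(140,300),slice(210,320))
    A=cv2.resize(c["img"][r],(390,400),interpolation=3); B=cv2.resize(c["img"][r2],(400,400),interpolation=3)
    cv2.imwrite(f"pics/{n}1.png",np.hstack([A,B])[...,::-1])
E
python3 -c "
import cv2,numpy as np
cv2.imwrite('pics/c1.png',cv2.resize(np.vstack([cv2.imread('pics/side1.png'),cv2.imread('pics/top1.png')]),(592,600)))"
```

```text
side handle 174 [ 0.56177298 -0.29168732  0.12019456] [ 0.58957354 -0.26592856  0.19926289] [ 0.5721559  -0.27588988  0.16207801]
top 37 [ 0.57354415 -0.27561854  0.19285831] ((574.3233032226562, -277.2500915527344), (16.663999557495117, 22.62128257751465), 65.70648193359375)
0.03 0.055 132 ((577.5111694335938, -282.5012512207031), (38.79981994628906, 81.65319061279297), 73.53192138671875)
0.055 0.066 99 ((579.0576782226562, -283.43768310546875), (38.57474136352539, 85.72734832763672), 75.34457397460938)
0.066 0.085 78 ((578.1546630859375, -279.61865234375), (63.85987854003906, 24.572479248046875), 1.2167118787765503)
0.085 0.098 51 ((581.349365234375, -276.187255859375), (29.97541046142578, 61.53453826904297), 87.97267150878906)
0.098 0.12 44 ((580.5528564453125, -274.22216796875), (23.250873565673828, 24.71977996826172), 62.730167388916016)
rim 700 ((577.5494384765625, 178.72756958007812), (316.7108154296875, 186.7229461669922), 2.4814302921295166)
lip 284 [9.9878651e-01 4.9249712e-02 5.6857111e+02 9.1045631e+01] [423.20187  79.75955] [739.50616 137.67505]
top handle 253 [ 0.560793
[... 344 characters left out ...]
8), 72.58275604248047)
0.055 0.066 146 ((576.5121459960938, -286.931640625), (36.29341125488281, 81.95159149169922), 72.72731018066406)
0.066 0.085 96 ((576.367431640625, -281.0888671875), (27.3327579498291, 59.553157806396484), 77.52387237548828)
0.085 0.098 56 ((577.5415649414062, -278.7225036621094), (57.06904983520508, 27.941865921020508), 3.5282070636749268)
0.098 0.12 66 ((573.98681640625, -274.43597412109375), (31.78550148010254, 18.096878051757812), 22.516183853149414)
rim 801 ((575.1193237304688, 177.24673461914062), (318.0722961425781, 182.38296508789062), 2.94258451461792)
lip 304 [9.9878472e-01 4.9285918e-02 5.7565613e+02 8.8652016e+01] [420.82855  79.65114] [738.57587 139.21898]
```

View pics/c1.png

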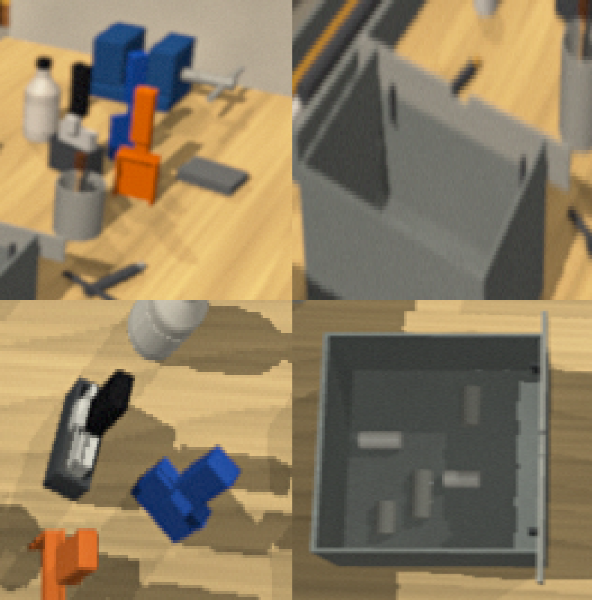

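Run:
```python
from h import *
th=np.radians(2.9)
for n in("side","top"):
    c=dict(np.load(f"{n}0.npz",allow_pickle=True)); c={k:(v if v.ndim else v.item()) for k,v in c.items()}
    W=cloud(c)
    z=W[...,2]; m=(abs(W[...,0]-.6)<.2)&(W[...,1]>-.7)&(W[...,1]<-.4); print("max h vise side",np.nanmax(z[m]), "near bin",)
    m=(abs(z-.135)<.004)&(W[...,0]>.35)&(W[...,0]<.85)&(W[...,1]>.03)&(W[...,1]<.14)
    s=(W[m][:,:2]*1000).astype(np.float32)
    v=np.array([1,.045,576,87.])
    for i in range(8):
        nn=np.array([-v[1],v[0]]); d=(s-v[2:])@nn; l=s[abs(d)<(6 if i<3 else 4)]; v=cv2.fitLine(l,cv2.DIST_L2,0,.01,.01).ravel().astype(float); v[:2]*=np.sign(v[0])
    t=(l-v[2:])@v[:2]; mid=v[2:]+v[:2]*(t.min()+t.max())/2
    print(n,"ang",np.degrees(np.arctan2(v[1],v[0])),"mid",mid,"len",np.ptp(t),"n",len(l))
    x=np.arange(-45,46,1.5)
    for zz in (.137,.133,.130,.127):
        P=np.c_[(mid+x[:,None]*v[:2])/1000,np.full(len(x),zz)]
        uv=proj(c,P).astype(np.float32); g=cv2.remap(c["img"],uv[:,0],uv[:,1],1).reshape(-1,3).astype(int)
        print(zz,"R-B",(g[:,0]-g[:,2]).tolist())
```

```text
max h vise side 0.12456586300155051 near bin
side ang 2.8956158767703757 mid [581.35010148  91.01328257] len 316.7208248268358 n 217
0.137 R-B [68, 68, 67, 67, 68, 67, 65, 63, 63, 61, 61, 63, 64, 65, 64, 66, 68, 72, 78, 86, 93, 100, 103, 98, 90, 82, 72, 59, 44, 30, 18, 7, 1, 2, 4, 10, 16, 28, 38, 47, 54, 59, 62, 61, 60, 60, 61, 60, 61, 60, 61, 61, 61, 62, 61, 63, 63, 64, 65, 67, 67]
0.133 R-B [30, 30, 28, 27, 29, 31, 29, 29, 26, 24, 23, 25, 27, 28, 28, 27, 27, 31, 37, 49, 61, 75, 90, 98, 103, 101, 97, 89, 81, 69, 54, 37, 20, 10, 3, 3, 5, 7, 12, 18, 23, 26, 28, 28, 27, 27, 27, 28, 30, 30, 28, 27, 26, 27, 28, 27, 29, 30, 30, 28, 29]
0.13 R-B [18, 17, 18, 18, 19, 20, 19, 18, 18, 19, 18, 18, 19, 17, 17, 16, 16, 19, 23, 30, 39, 53, 68, 78, 88, 90, 89, 86, 81, 72, 64, 49, 32, 21, 12, 8, 8, 9, 10, 13, 17, 19, 19, 19, 17, 19, 19, 20, 20, 19, 20, 18, 19, 18, 18, 17, 18, 17, 17, 19, 20]
0.127 R-B [16, 15, 16, 16, 16, 16, 15, 16, 16, 17, 19, 18, 17, 17, 16, 16, 17, 17, 18, 21, 24, 33, 43, 50, 59, 62, 63, 63, 60, 55, 50, 41, 31, 23, 17, 15, 13, 14, 14, 15, 17, 18, 18, 19, 20, 19, 19, 19, 18, 18,
[... 295 characters left out ...]
 10, 9, 9, 7, 6, 5, 7, 8, 9, 9, 8, 8, 9, 9, 9, 10, 9, 9, 9, 8, 9, 10, 8, 8, 9, 10, 11, 10]
0.133 R-B [9, 8, 8, 8, 9, 9, 9, 10, 10, 9, 9, 9, 10, 11, 10, 9, 8, 8, 9, 8, 9, 9, 9, 9, 9, 9, 10, 9, 8, 9, 9, 7, 9, 10, 9, 9, 8, 7, 5, 6, 7, 8, 8, 9, 8, 8, 8, 9, 10, 10, 9, 9, 8, 8, 9, 10, 8, 8, 9, 11, 11]
0.13 R-B [9, 8, 7, 8, 9, 9, 9, 10, 10, 9, 9, 8, 9, 10, 10, 9, 8, 7, 9, 8, 8, 8, 8, 9, 9, 9, 8, 10, 9, 8, 9, 8, 8, 10, 9, 9, 9, 7, 6, 5, 6, 8, 8, 8, 8, 8, 8, 9, 8, 10, 10, 9, 9, 8, 8, 9, 8, 7, 8, 10, 11]
0.127 R-B [9, 9, 8, 8, 8, 9, 9, 9, 10, 9, 9, 8, 9, 9, 10, 10, 8, 7, 8, 8, 8, 8, 9, 9, 9, 9, 8, 9, 8, 8, 10, 9, 8, 9, 10, 9, 9, 8, 7, 5, 6, 7, 7, 8, 9, 7, 8, 8, 9, 9, 10, 9, 9, 9, 7, 8, 9, 7, 8, 9, 10]
```

Request:
carry_out(deltas=[[0,0,-0.3,0.35,1],[0.2,-0.2,-0.65,0.7,1],[0.6,-0.5,-0.65,1,1],[0.9,-0.7,-0.65,1,1],[1,-0.7,-0.65,1,1]])

```text
clock: 1.52
position: [0.3219, -0.4337, 0.3519]
ee_rot: [0.996, -0.084, 0.001, 0.0]
ft_force: [0.3, -0.6, 0.9]
grip_width: 0.999
grasp_force: 0.0
```

Request:
carry_out(deltas=[[0.35,-0.3,0,0.25,1],[0.7,-0.6,0.1,0.25,1],[0.9,-0.8,0.15,0.25,1],[0.9,-0.8,0.15,0.25,1]])

```text
clock: 2.02
position: [0.4764, -0.3377, 0.327]
ee_rot: [0.989, -0.148, -0.0, -0.001]
ft_force: [-0.2, -0.2, 0.0]
grip_width: 1.003
grasp_force: 0.0
```

```bash
cat >> h.py <<'E'
def togo(X,ang):
    o=manip.get_obs(); q=o["ee_rot"]; a=2*np.arctan2(q[1],q[0]); d=np.array(X)-o["position"]
    x=[np.cos(a),np.sin(a)]; y=[np.sin(a),-np.cos(a)]
    s=(np.degrees(a)-ang+180)%360-180
    print("t",o["clock"],"pos",o["position"].round(4),"ang",np.degrees(a).round(1),"frac",np.round([d[:2]@x/.15,d[:2]@y/.15,-d[2]/.15,s/30],4),"F",o["ft_force"].round(2))
E
python3 -c "
from h import *
togo([.5745,-.280,.172],-17)"
```

```text
t 2.025 pos [ 0.4764 -0.3377  0.327 ] ang -17.0 frac [ 5.1310e-01 -5.5910e-01  1.0331e+00  2.0000e-04] F [-0.22 -0.18  0.05]
```

Request:
carry_out(deltas=[[0.3,-0.3,0,0,1],[0.51,-0.56,0.1,0,1],[0.51,-0.56,0.3,0,1],[0.51,-0.56,0.4,0,1],[0.51,-0.56,0.4,0,1]])

```text
clock: 2.65
position: [0.5699, -0.2863, 0.2678]
ee_rot: [0.988, -0.153, -0.001, 0.0]
ft_force: [0.4, -0.4, 0.7]
grip_width: 0.999
grasp_force: 0.0
```

Run:
```python
from h import *
togo([.5745,-.280,.172],-17)
P=[]
for n in("side","top"):
    c=camera(n); W=cloud(c); hsv=cv2.cvtColor(c["img"],cv2.COLOR_RGB2HSV)
    m=(abs(W[...,0]-.575)<.05)&(abs(W[...,1]+.28)<.04)&(W[...,2]>.12)&(W[...,2]<.205)&(hsv[...,2]<60)
    print(n,m.sum(),W[m].min(0).round(3) if m.any() else 0,W[m].max(0).round(3) if m.any() else 0)
    p=proj(c,[.575,-.28,.2])[0].astype(int); x0,y0=max(p[0]-65,0),max(p[1]-85,0)
    P.append(cv2.resize(c["img"][y0:y0+150,x0:x0+130],(390,450),interpolation=3))
cv2.imwrite("pics/g.png",np.hstack(P)[...,::-1])
```

```text
t 2.65 pos [ 0.5699 -0.2863  0.2678] ang -17.6 frac [ 0.0168 -0.0491  0.6383 -0.019 ] F [ 0.42 -0.42  0.69]
side 170 [ 0.562 -0.29   0.121] [ 0.588 -0.267  0.201]
top 250 [ 0.561 -0.294  0.121] [ 0.588 -0.272  0.204]
```

View pics/g.png

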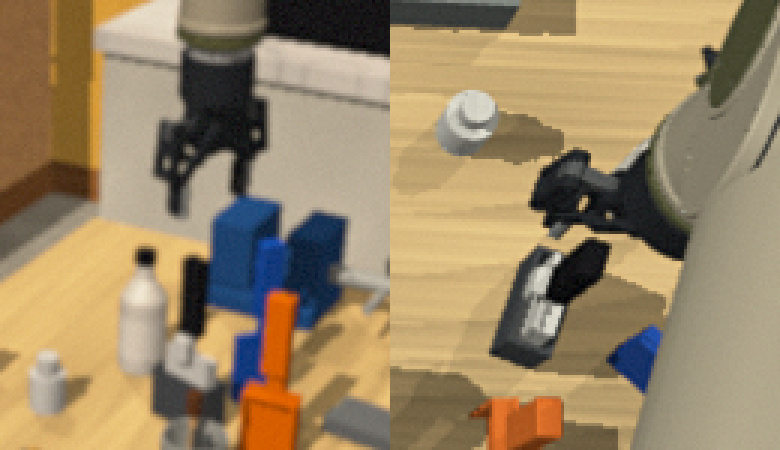

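Request:
carry_out(deltas=[[0.0,0.0,0.1,0,1],[0,0,0.2,0,1],[0,0,0.2,0,1],[0,0,0.2,0,1]])

```text
clock: 3.25
position: [0.5711, -0.2851, 0.2384]
ee_rot: [0.988, -0.152, 0.0, 0.0]
ft_force: [0.5, 0.7, 0.3]
grip_width: 1.002
grasp_force: 0.0
```

```bash
python3 -c "
from h import *
togo([.5745,-.281,.172],-17)"
```

```text
t 3.25 pos [ 0.5711 -0.2851  0.2384] ang -17.5 frac [ 0.0135 -0.0327  0.4428 -0.0152] F [0.47 0.74 0.29]
```

Request:
carry_out(deltas=[[0.014,-0.033,0.05,0,1],[0.014,-0.033,0.15,0,1],[0.014,-0.033,0.25,0,1],[0.014,-0.033,0.35,0,1],[0.014,-0.033,0.44,0,1],[0.014,-0.033,0.44,0,1],[0.014,-0.033,0.44,0,1]])

```text
clock: 4.12
position: [0.5748, -0.2811, 0.1728]
ee_rot: [0.988, -0.152, 0.0, 0.0]
ft_force: [0.2, -0.9, -0.7]
grip_width: 0.997
grasp_force: 0.0
```

Request:
carry_out(deltas=[[0,0,0,0,-1],[0,0,0,0,-1],[0,0,0,0,-1],[0,0,0,0,-1],[0,0,0,0,-1],[0,0,0,0,-1],[0,0,0,0,-1],[0,0,0,0,-1]], force=50)

```text
clock: 5.12
position: [0.5746, -0.2812, 0.1725]
ee_rot: [0.988, -0.152, 0.0, 0.0]
ft_force: [-0.5, -1.1, 3.4]
grip_width: 0.206
grasp_force: 49.5
```

Request:
carry_out(deltas=[[0,0,-0.08,0,-1],[0,0,-0.2,0,-1],[0,0,-0.35,0,-1],[0,0,-0.55,0,-1],[0,0,-0.8,0,-1],[0,0,-0.95,0,-1],[0,0,-0.95,0,-1],[0,0,-0.95,0,-1]])

```text
clock: 6.12
position: [0.5742, -0.2808, 0.314]
ee_rot: [0.988, -0.152, -0.001, -0.0]
ft_force: [-0.7, 0.7, -2.7]
grip_width: 0.203
grasp_force: 49.1
```

Run:
```python
from h import *
a=np.radians(2.9); ex=np.array([np.cos(a),np.sin(a)]); ey=np.array([-ex[1],ex[0]])
# target: hook at lip frame (x=14,y=-20): grip 10 further out
g=np.array([.5805,.0895])+.014*ex-.035*ey; print(g)
togo([*g,.315],2.9)
P=[]
for n in("side","top"):
    c=camera(n); 
    p=proj(c,[.575,-.28,.25])[0].astype(int); x0,y0=max(p[0]-65,0),max(p[1]-75,0)
    P.append(cv2.resize(c["img"][y0:y0+150,x0:x0+130],(390,450),interpolation=3))
cv2.imwrite("pics/l.png",np.hstack(P)[...,::-1])
```

```text
[0.59625282 0.05525312]
t 6.125 pos [ 0.5742 -0.2808  0.314 ] ang -17.4 frac [-0.5316 -2.1812 -0.0068 -0.6783] F [-0.74  0.69 -2.7 ]
```

View pics/l.png

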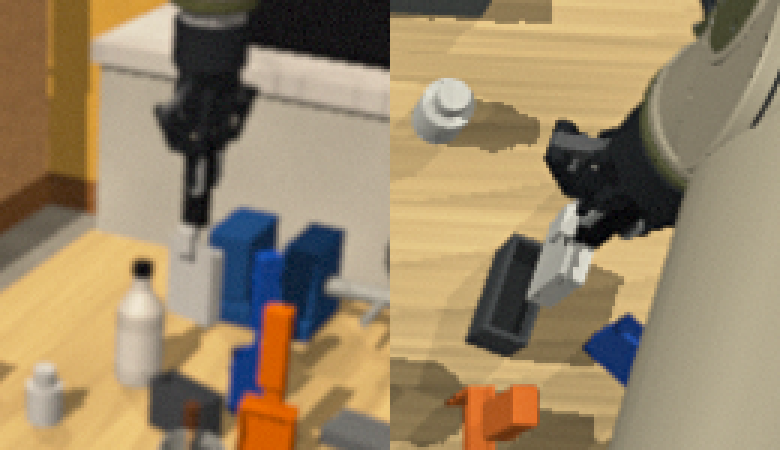

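Request:
carry_out(deltas=[[-0.05,-0.15,0,-0.2,-1],[-0.12,-0.35,0,-0.45,-1],[-0.18,-0.55,0,-0.68,-1],[-0.24,-0.8,0,-0.68,-1],[-0.25,-0.95,0,-0.68,-1],[-0.25,-1,0,-0.68,-1],[-0.25,-1,0,-0.68,-1]])

```text
clock: 7.1
position: [0.5836, -0.127, 0.3142]
ee_rot: [1.0, 0.026, -0.0, 0.0]
ft_force: [-0.2, 0.1, -1.5]
grip_width: 0.203
grasp_force: 49.0
```

```bash
python3 -c "
from h import *
togo([.5963,.0553,.3],2.9)"
```

```text
t 7.1 pos [ 0.5836 -0.127   0.3142] ang 2.9 frac [ 0.1468 -1.2097  0.095   0.0014] F [-0.17  0.09 -1.54]
```

Request:
carry_out(deltas=[[0.05,-0.2,0,0,-1],[0.1,-0.5,0.05,0,-1],[0.15,-0.8,0.2,0,-1],[0.15,-0.95,0.4,0,-1],[0.15,-1,0.52,0,-1],[0.15,-1,0.53,0,-1],[0.15,-1,0.53,0,-1],[0.15,-1,0.53,0,-1]])

```text
clock: 8.1
position: [0.5992, 0.023, 0.2365]
ee_rot: [1.0, 0.025, 0.001, 0.0]
ft_force: [0.3, -0.0, -2.2]
grip_width: 0.202
grasp_force: 49.1
```

Run:
```python
from h import *
togo([.5963,.0553,.2335],2.9)
P=[]
for n in("side","top"):
    c=camera(n); W=cloud(c); hsv=cv2.cvtColor(c["img"],cv2.COLOR_RGB2HSV)
    p=proj(c,[.59,.06,.16])[0].astype(int); x0,y0=max(p[0]-65,0),max(p[1]-75,0)
    P.append(cv2.resize(c["img"][y0:y0+150,x0:x0+130],(390,450),interpolation=3))
    m=(abs(W[...,0]-.597)<.06)&(W[...,1]>-.02)&(W[...,1]<.07)&(hsv[...,1]<60)&(W[...,2]>.06)
    for lo,hi in((.07,.1),(.1,.13),(.135,.165),(.16,.172)):
        s=W[m&(W[...,2]>lo)&(W[...,2]<hi)]
        if len(s)>3: print(n,lo,hi,len(s),np.percentile(s[:,:2],[2,50,98],axis=0).round(4).tolist())
cv2.imwrite("pics/a.png",np.hstack(P)[...,::-1])
```

```text
t 8.1 pos [0.5992 0.023  0.2365] ang 2.8 frac [-0.0085 -0.2159  0.0197 -0.0021] F [ 0.25 -0.03 -2.17]
side 0.07 0.1 80 [[0.5747, 0.0149], [0.6093, 0.0281], [0.6313, 0.0326]]
side 0.1 0.13 185 [[0.5748, 0.0154], [0.6007, 0.0283], [0.6323, 0.0325]]
side 0.135 0.165 150 [[0.5741, 0.0148], [0.5971, 0.0295], [0.6317, 0.0429]]
side 0.16 0.172 35 [[0.5939, 0.0248], [0.5994, 0.04], [0.6134, 0.0446]]
```

View pics/a.png

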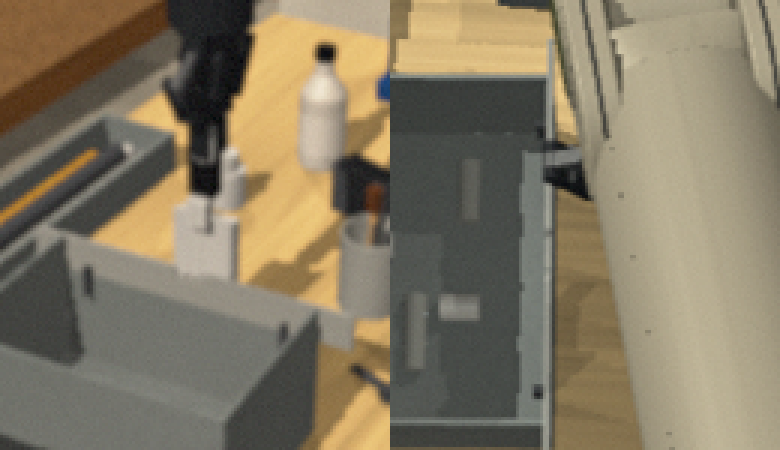

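Request:
carry_out(deltas=[[0,-0.06,0,0,-1],[0,-0.16,0,0,-1],[0,-0.25,0,0,-1],[0,-0.31,0,0,-1],[0,-0.33,0,0,-1],[0,-0.34,0,0,-1],[0,-0.34,0,0,-1],[0,-0.34,0,0,-1]])

```text
clock: 9.2
position: [0.596, 0.0747, 0.2353]
ee_rot: [1.0, 0.025, 0.0, 0.0]
ft_force: [-0.5, 0.5, -1.7]
grip_width: 0.204
grasp_force: 49.2
```

Request:
carry_out(deltas=[[0,-0.007,0,0,-1],[0,-0.013,0,0,-1],[0,-0.02,0,0,-1],[0,-0.02,0,0,-1]])

```text
clock: 9.7
position: [0.5957, 0.0784, 0.2353]
ee_rot: [1.0, 0.026, 0.0, 0.0]
ft_force: [0.1, 0.3, -1.6]
grip_width: 0.2
grasp_force: 49.1
```

Request:
carry_out(deltas=[[0,-0.005,0,0,-1],[0,-0.01,0,0,-1],[0,-0.015,0,0,-1],[0,-0.015,0,0,-1]])

```text
clock: 10.2
position: [0.5956, 0.0806, 0.2353]
ee_rot: [1.0, 0.026, 0.0, 0.0]
ft_force: [-0.3, 0.1, -2.0]
grip_width: 0.203
grasp_force: 49.1
```

Request:
carry_out(deltas=[[0,-0.005,0,0,-1],[0,-0.01,0,0,-1],[0,-0.01,0,0,-1]])

```text
clock: 10.58
position: [0.5956, 0.0821, 0.2353]
ee_rot: [1.0, 0.026, 0.0, 0.0]
ft_force: [0.5, 0.5, -1.7]
grip_width: 0.204
grasp_force: 49.1
```

Request:
carry_out(deltas=[[0,-0.005,0,0,-1],[0,-0.01,0,0,-1],[0,-0.01,0,0,-1]])

```text
clock: 10.95
position: [0.5955, 0.0827, 0.2353]
ee_rot: [1.0, 0.025, -0.0, 0.0]
ft_force: [-0.6, -3.1, -0.7]
grip_width: 0.205
grasp_force: 49.3
```

Request:
carry_out(deltas=[[0,-0.005,0,0,-1],[0,-0.01,0,0,-1],[0,-0.01,0,0,-1]])

```text
clock: 11.32
position: [0.5955, 0.0833, 0.2354]
ee_rot: [1.0, 0.025, -0.0, 0.001]
ft_force: [-0.8, -7.1, 0.4]
grip_width: 0.205
grasp_force: 49.9
```

Request:
carry_out(deltas=[[0,0.02,0,0,-1],[0,0.031,0,0,-1],[0,0.031,0,0,-1],[0,0.031,0,0,-1]])

```text
clock: 11.82
position: [0.5956, 0.0808, 0.2353]
ee_rot: [1.0, 0.026, 0.0, -0.0]
ft_force: [-0.3, -0.3, -2.4]
grip_width: 0.208
grasp_force: 49.3
```

Request:
carry_out(deltas=[[0,0,0.01,0,-1],[0,0,0.025,0,-1],[0,0,0.04,0,-1],[0,0,0.055,0,-1],[0,0,0.07,0,-1],[0,0,0.085,0,-1],[0,0,0.085,0,-1]])

```text
clock: 12.7
position: [0.5956, 0.0803, 0.2223]
ee_rot: [1.0, 0.026, -0.0, 0.0]
ft_force: [-0.1, 0.1, -0.9]
grip_width: 0.204
grasp_force: 49.3
```

Request:
carry_out(deltas=[[0,0,0.015,0,-1],[0,0,0.03,0,-1],[0,0,0.045,0,-1],[0,0,0.06,0,-1],[0,0,0.08,0,-1],[0,0,0.08,0,-1]])

```text
clock: 13.45
position: [0.5955, 0.0803, 0.2102]
ee_rot: [1.0, 0.026, -0.0, 0.0]
ft_force: [-0.7, 0.4, -1.7]
grip_width: 0.205
grasp_force: 49.3
```

Request:
carry_out(deltas=[[0,0,0.006,0,-1],[0,0,0.012,0,-1],[0,0,0.02,0,-1],[0,0,0.02,0,-1]])

```text
clock: 13.95
position: [0.5956, 0.0803, 0.2074]
ee_rot: [1.0, 0.026, -0.0, 0.0]
ft_force: [0.4, -0.4, -1.8]
grip_width: 0.202
grasp_force: 49.3
```

Request:
carry_out(deltas=[[0,0,0.006,0,-1],[0,0,0.012,0,-1],[0,0,0.016,0,-1],[0,0,0.016,0,-1]])

```text
clock: 14.45
position: [0.5956, 0.0803, 0.2051]
ee_rot: [1.0, 0.026, -0.0, 0.0]
ft_force: [-0.2, -0.6, -1.7]
grip_width: 0.206
grasp_force: 49.3
```

Request:
carry_out(deltas=[[0,0,0.006,0,-1],[0,0,0.012,0,-1],[0,0,0.012,0,-1]])

```text
clock: 14.82
position: [0.5957, 0.0803, 0.2035]
ee_rot: [1.0, 0.026, 0.0, 0.0]
ft_force: [-0.5, -0.2, 0.1]
grip_width: 0.205
grasp_force: 49.5
```

Request:
carry_out(deltas=[[0,0,0.008,0,-1],[0,0,0.012,0,-1],[0,0,0.012,0,-1]])

```text
clock: 15.2
position: [0.5959, 0.0803, 0.2033]
ee_rot: [1.0, 0.026, 0.001, 0.0]
ft_force: [-4.8, -1.1, 12.1]
grip_width: 0.205
grasp_force: 51.4
```

Request:
carry_out(deltas=[[-0.01,0,0,0,-1],[-0.02,0,0,0,-1],[-0.03,0,0,0,-1],[-0.04,0,0,0,-1],[-0.05,0,0,0,-1],[-0.06,0,0,0,-1],[-0.07,0,0,0,-1],[-0.08,0,0,0,-1]])

```text
clock: 16.2
position: [0.5852, 0.08, 0.2031]
ee_rot: [1.0, 0.026, 0.002, -0.0]
ft_force: [3.8, -0.2, 4.5]
grip_width: 0.206
grasp_force: 50.2
```

Request:
carry_out(deltas=[[-0.01,0,0,0,-1],[-0.02,0,0,0,-1],[-0.03,0,0,0,-1],[-0.03,0,0,0,-1]])

```text
clock: 16.7
position: [0.5786, 0.0794, 0.2009]
ee_rot: [1.0, 0.026, -0.001, 0.0]
ft_force: [0.1, -0.3, -1.7]
grip_width: 0.204
grasp_force: 49.2
```

Request:
carry_out(deltas=[[-0.01,0,0.0,0,-1],[-0.01,0,0.008,0,-1],[-0.01,0,0.016,0,-1],[-0.01,0,0.016,0,-1]])

```text
clock: 17.2
position: [0.5776, 0.0794, 0.199]
ee_rot: [1.0, 0.026, -0.0, 0.0]
ft_force: [0.0, 0.5, -2.3]
grip_width: 0.204
grasp_force: 49.2
```

Request:
carry_out(deltas=[[0,0,0.008,0,-1],[0,0,0.014,0,-1],[0,0,0.014,0,-1]])

```text
clock: 17.58
position: [0.5776, 0.0794, 0.197]
ee_rot: [1.0, 0.026, -0.0, 0.0]
ft_force: [1.2, 0.2, -1.9]
grip_width: 0.203
grasp_force: 49.2
```

Request:
carry_out(deltas=[[0,0,0.007,0,-1],[0,0,0.014,0,-1],[0,0,0.014,0,-1]])

```text
clock: 17.95
position: [0.5778, 0.0791, 0.1949]
ee_rot: [1.0, 0.026, 0.0, 0.0]
ft_force: [0.5, -0.3, -1.3]
grip_width: 0.205
grasp_force: 49.4
```

Request:
carry_out(deltas=[[0,0,0.006,0,-1],[0,0,0.008,0,-1],[0,0,0.008,0,-1]])

```text
clock: 18.32
position: [0.5778, 0.0789, 0.1937]
ee_rot: [1.0, 0.025, 0.0, 0.0]
ft_force: [1.2, -3.8, -0.2]
grip_width: 0.206
grasp_force: 49.3
```

Request:
carry_out(deltas=[[0,0.005,0,0,-1],[0,0.005,0.003,0,-1],[0,0.005,0.003,0,-1]])

```text
clock: 18.7
position: [0.5778, 0.0786, 0.1935]
ee_rot: [1.0, 0.026, 0.0, 0.0]
ft_force: [0.3, -3.2, 1.8]
grip_width: 0.207
grasp_force: 49.8
```

Request:
carry_out(deltas=[[0,0.003,0,0,-0.5],[0,0.003,0,0,-0.4],[0,0.003,0,0,-0.3],[0,0.003,0,0,-0.2],[0,0.003,0,0,-0.1],[0,0.003,0,0,-0.1],[0,0.003,0,0,-0.1],[0,0.003,0,0,-0.1]], force=20)

```text
clock: 19.7
position: [0.5777, 0.0782, 0.1933]
ee_rot: [1.0, 0.026, 0.0, 0.0]
ft_force: [0.6, 0.3, 0.4]
grip_width: 0.453
grasp_force: 0.0
```

Run:
```python
from h import *
print(manip.get_obs()["ft_force"])
c=camera("side"); W=cloud(c); hsv=cv2.cvtColor(c["img"],cv2.COLOR_RGB2HSV)
p=proj(c,[.58,.085,.16])[0].astype(int); x0,y0=max(p[0]-65,0),max(p[1]-75,0)
cv2.imwrite("pics/r.png",cv2.resize(c["img"][y0:y0+120,x0:x0+130],(650,600),interpolation=3)[...,::-1])
```

```text
[0.58596483 0.2623841  0.44871615]
```

View pics/r.png

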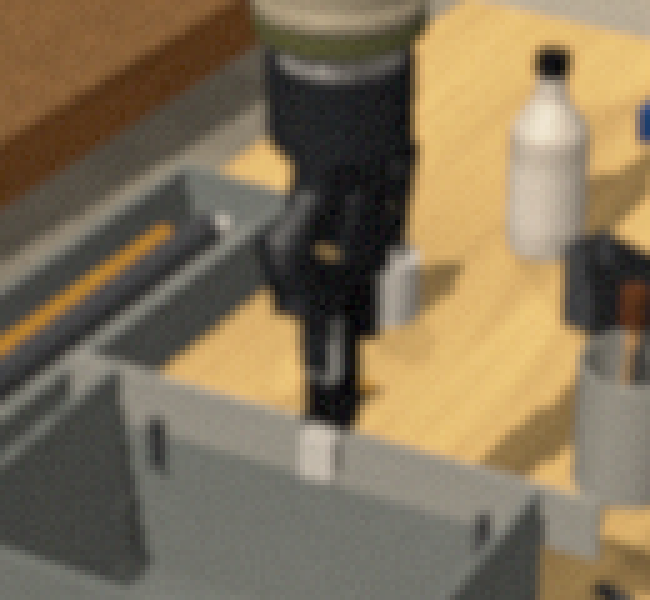

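Request:
carry_out(deltas=[[0,0,0,0,0.4],[0,0,0,0,0.4],[0,0,-0.05,0,0.4],[0,0,-0.12,0,0.4],[0,0,-0.25,0,0.4],[0,0,-0.45,0,0.4],[0,0,-0.7,0,0.4],[0,0,-0.9,0,0.4],[0,0,-0.9,0,0.4],[0,0,-0.9,0,0.4]])

```text
clock: 21.0
position: [0.5776, 0.0782, 0.3285]
ee_rot: [1.0, 0.026, 0.0, 0.0]
ft_force: [-0.6, -0.6, -1.4]
grip_width: 0.7
grasp_force: 0.0
```

Run:
```python
from h import *
c=camera("side"); W=cloud(c); hsv=cv2.cvtColor(c["img"],cv2.COLOR_RGB2HSV)
m=(abs(W[...,0]-.58)<.04)&(abs(W[...,1]-.08)<.05)&(W[...,2]>.14)&(W[...,2]<.24)&(hsv[...,2]<60)
for lo,hi in((.14,.165),(.165,.19),(.19,.22),(.21,.24)):
    s=W[m&(W[...,2]>lo)&(W[...,2]<hi)]
    if len(s): print(lo,len(s),np.median(s,0).round(4),s.max(0).round(3))
p=proj(c,[.58,.085,.16])[0].astype(int); x0,y0=max(p[0]-65,0),max(p[1]-75,0)
cv2.imwrite("pics/r2.png",cv2.resize(c["img"][y0:y0+120,x0:x0+130],(650,600),interpolation=3)[...,::-1])
```

```text
0.14 75 [0.577  0.0863 0.1508] [0.592 0.093 0.165]
0.165 74 [0.5784 0.0858 0.1764] [0.592 0.09  0.19 ]
0.19 101 [0.5783 0.085  0.2052] [0.593 0.091 0.219]
0.21 40 [0.5776 0.084  0.2165] [0.591 0.092 0.222]
```

View pics/r2.png

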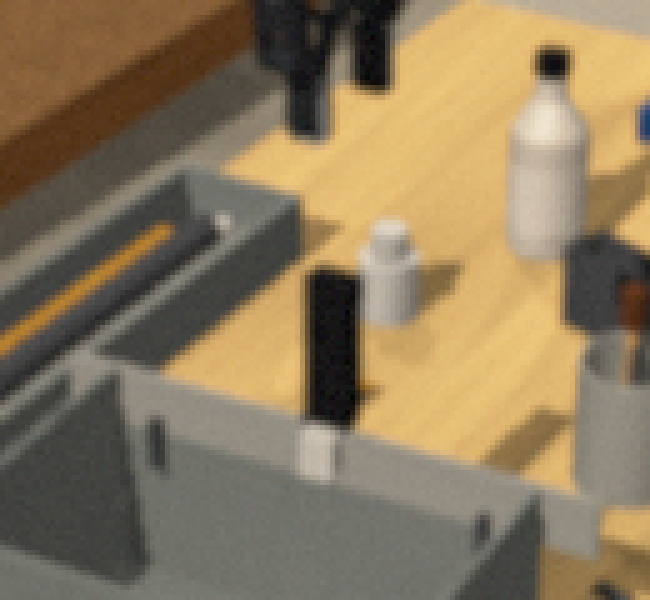

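Request:
carry_out(deltas=[[0,0,0,0,0.4],[0,0,0,0,0.4],[0,0,0,0,0.4],[0,0,0,0,0.4],[0,0,0,0,0.4],[0,0,0,0,0.4]])

```text
clock: 21.8
position: [0.5777, 0.0782, 0.3283]
ee_rot: [1.0, 0.026, 0.0, 0.0]
ft_force: [0.2, 0.9, -0.0]
grip_width: 0.7
grasp_force: 0.0
```

```bash
python3 -c "
from h import *
print(ticket.hand_in())"
```

```text
the job is handed in; nothing more can be done
None
```

The scoop hangs upright by its hook in the bin's notch with the gripper clear; I handed the job in at about 22 s, and no verdict came back.

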